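# Flip the red length stop down and bring the stock up to it

## Robot

A 6-joint arm with a two-finger parallel gripper is mounted at the origin on the work surface; the furniture and walls round the work are solid. World frame = base frame: x ahead of the robot, y to its left, z up, the work surface at z = 0. Lengths are in mm, angles in rad, forces in N, time in s.
With the tool pointing down it reaches from about 275 to 1000 mm from the base axis. Payload 8.4 kg.
Tool frame: the origin (TCP) lies at the very end of the fingers, on their centre line; the grasp point (between the pads) lies 19 mm behind it (r.tcp_to_grasp is the distance from the TCP to the grasp point, in mm); z points along the fingers, y is the line along which they close (so a half turn about z gives the same grasp; the last joint's range is limited). The gripper opens to 85 mm and grips with 20 to 120 N. Pads are 22 mm wide; open, the fingers measure 114 mm over their backs; the gripper's body (76 mm by 85 mm) begins 54 mm behind the grasp point. The pads swing forward as they close: fully open they stand 13 mm farther back than shut.
Start: joints at [1.238, 0.353, 1.633, -0, 1.155, -0.002], TCP at [202.998, 591.117, 231.281] pointing down, gripper open.
Joint ranges: [-2.63, 2.63], [-0.92, 2.1], [0.06, 2.66], [-1.3, 4.44], [0, 2.69], [-3.02, 3.02]. Speed limits (rad/s): [2.22, 2.22, 2.79, 3.14, 3.14, 3.14].

## Interface

Orientations are given as [roll, pitch, yaw] about the fixed x, y, z axes, in that order (R = Rz(yaw) Ry(pitch) Rx(roll)).
In Python, from rig import r gives the robot as it stands. The module is installed in compiled form; this text tells all that it offers.
- The arm moves only by the tool play_rows, never from a script. Its argument "rows" is a list of rows, each an object with "dp": the shift along the tool's x, y, z in units of 40 mm (1.0 is 40 mm), a list of three; "turn": the turn, a rotation vector about the tool's x, y, z in units of 6 degrees (1.0 is 6 degrees), a list of three; "fingers": the closure, from 0 (fully open) to 1 (shut). In form: [{"dp": [tx, ty, tz], "turn": [wx, wy, wz], "fingers": fingers}, ...]. A call has 1 to 5 rows; each row shifts and turns the commanded pose from where the row before left it, along the tool's axes as they then stand; what a row does not reach is not made up. A row lasts 1/12 s, in which the tool goes at most 41.7 mm and 7.16 degrees, less where a joint would pass 70% of its speed; a pose out of reach is approached as far as the arm can. A call is refused whole if a number of a shift passes 1 or a number of a turn 1, either way. A call with a gripper value outside its range is refused whole. The fingers move at their own pace and stop on an object; "force" is the grip in N (left out, the last holds). Time passes only in rows, so rows that do not move let the fingers close. It gives the time, the measured TCP pose, the force, the opening and the grip force at its end, in the units of the state.
- r.sense(): the state, without advancing time (a new reading comes with each control period).
- r.grab_frame(name): name is "scene" or "top"; returns a dict with "pixels" (384x512x3 uint8, red, green, blue), "fx", "fy", "cx", "cy" (pixels), "pose" (4x4, takes a point from camera to world coordinates). Camera axes: x right, y down, z forward; pixel columns grow to the right and rows downward; lengths in mm; the calibration is good to about 2 mm. A picture is of the moment at which its call begins. There is no depth.
- r.sign_off(): hands the job in; it is judged then, once.
The state is a dict: "clock": time; "qpos": joint angles; "qvel": joint speeds; "joint_efforts": joint torques, N m; "eef_pos": TCP position; "tcp_rot": TCP orientation; "contact_force": force on the tool from outside, world axes, zero at the start; "wrist_torque": the same for the moment, N m; "opening": opening from 0.0 (shut) to 1.0 (fully open); "grasp_force": force on a finger pad.
Only numpy, scipy, OpenCV 4.12 (cv2) and the standard library are available. Lean on these libraries where they do the work, as an engineer would, in place of code of your own. Each camera call takes 0.05 s, during which the arm holds its last target. There are 200 camera calls.

## Task

Get the piece of brown timber on the crosscut jig ready for sawing to the red stop's length. Tip the red flip stop over with a light touch of the fingertips, so that it drops fully down in front of the fence, then gently push the timber along the jig until its end meets the red stop and its long side lies flat against the fence, and withdraw. Only touch and push: do not lift the timber, do not touch the blue and black stops, which stay folded back, and leave the tools and other things on the bench where they are.

Things in the scene. Friction and masses are not known exactly. Their poses are not given: they have to be found in the camera images.
- crosscut_jig: Fixed crosscut jig: plywood base 140 (x) x 480 (y) x 18 mm, screwed to the bench, with a fence 22 mm thick along its far side, 50 mm high above the base (left part aluminium, right part pale wood, saw kerf between). Origin: centre of the base's underside. x points across the base towards the fence, y along the fence to the left, z up.
- jig_fence (a point): On the front face of the fence (x = 40 mm from the jig's origin), at mid length, at the height of the base's top (z = 18 mm). Axes as the jig's. The front face is a plane along y from -240 to +240 mm; the fence's top is 50 mm above this point.
- stop_red: Fixed aluminium saddle of the RED flip stop, 28 mm long, on the left part of the fence; the three stops stand in any order, 52 mm or more between centres. Origin: on the fence's top, 11 mm behind its front face; axes as the jig's. Hinge pin along y, 14 mm above the origin; clamp knob behind to x = +34 mm. Pushing on the stop with over 40 N would knock it off its setting.
- stop_red_tip (a point): Outer corner of the free end of the red L-shaped arm (16 mm thick along y), mid thickness. Folded back it is the arm's highest point, 14 mm behind the pin and 70 mm above it; its rear edge slopes from there down and back to 37 mm behind and 7 mm above the pin. Push that edge near its top, forward (-x of the jig); past its balance point it falls by itself.
- stop_red_face (a point): Fixed point on the plane that the timber's end must meet: the right-hand side of the red blade when down, 8 mm to the right of the saddle's origin. Axes as the jig's; in the middle of the blade's breadth, 15 mm in front of the fence face and 15 mm above the base. Blade when down: from 4 to 26 mm in front of the fence face, from 3 mm above the base upwards.
- stop_red_arm (a joint): Hinge of the red arm (0.12 kg, turns loosely): 0 = fully down in front of the fence, 2.79 = folded back on its limit, as it starts. It falls to whichever side of its balance point (about 2.3) it is on, in about a second.
- stop_blue: Saddle of the BLUE flip stop, built like the red one, folded back; to be left alone.
- stop_blue_arm (a joint): Hinge of the blue arm: 2.79 = folded back, 0 = down.
- stop_black: Saddle of the BLACK flip stop, built like the red one, folded back; to be left alone.
- stop_black_arm (a joint): Hinge of the black arm: 2.79 = folded back, 0 = down.
- stock: The timber: dark brown block 50 (x) x 250 (y) x 30 mm (z), 0.14 to 0.28 kg, lying loose on the base with its length along the fence, a few mm off the fence and slightly askew, 35 to 70 mm to the right of where the red blade comes down. Its right end may overhang the base. It slides freely under the folded stops. Origin: centre of its underside; y along its length to the left.
- tape_measure: Yellow tape measure, 33 x 94 x 63 mm, in front of the jig; bystander.
- pencil: Red carpenter's pencil, 14 x 162 x 9 mm, in front of the jig; bystander.
- try_square: Try square, wooden stock and steel blade, 130 x 222 x 21 mm, in front of the jig; bystander.
- block_plane: Small hand plane, 48 x 170 x 59 mm, behind the jig; bystander.
- nail_tin: Open tin of nails, 70 mm across, 61 mm high, behind the jig; bystander.
- bit_case: Closed green drill-bit case, 95 x 150 x 33 mm, behind the jig on the right; bystander.

How it is judged (in metres and radians):
On the way, in this order (a step that is already met when the one before it is completed fails the run):
1. the red stop is fully down, while the timber still lies clear of it (value of joint stop_red_arm below 0.06 rad and y of stock in the frame of stop_red below -0.145 m), for 0.2 s.
2. the timber's end meets the red stop and its side lies against the fence (value of joint stop_red_arm below 0.06 rad and y of stock in the frame of stop_red between -0.137 and -0.1295 m and x of stock in the frame of crosscut_jig above 0.012 m and angle between the y axis of stock and the y axis of crosscut_jig, either way round below 0.025 rad and z of stock in the frame of crosscut_jig below 0.022 m), for 0.2 s.
At the end, for the whole second after the job is handed in: The red stop is fully down (within 0.06 rad); the timber lies at rest flat on the base, its left end within 4 mm of the red stop's blade, its long side within 3 mm of the fence and parallel to it within 0.025 rad; the blue and black stops are folded back (all of step 2 and value of joint each of stop_blue_arm, stop_black_arm above 2.6 rad and linear speed of stock below 0.01 m/s); the robot touches nothing.
It fails at once if the blue or black stop is touched or tipped (contact force between any of the arm, the fingers and stop_blue above 1 N or value of joint any of stop_blue_arm, stop_black_arm below 2.55 rad or contact force between any of the arm, the fingers and stop_black above 1 N).
It fails at once if the timber is lifted off the jig's base or tipped (z of stock in the frame of crosscut_jig above 0.028 m or angle between stock's own z axis and vertical above 0.12 rad).
It fails at once if the red stop is pushed hard, by the robot or through the timber (over 40 N) (contact force between stop_red and anything else above 40 N).
It fails at once if a tool or other thing on the bench is moved by more than 15 mm (distance of any of tape_measure, pencil, try_square, block_plane, nail_tin, bit_case from where it was at the start of the episode above 0.015 m).
It also fails if it takes over 72 s, if anything falls off the work surface, if the arm or the gripper's body presses on something with over 40 N, if the wrist force passes 120 N, or if a joint passes its speed limit or range.

## Working session

There is one attempt and no reset: what is moved stays moved. The work goes in short steps, Python scripts to look and compute and a tool call to move; the robot and the scene stay as the last step left them, time stands still between calls to the robot, and variables do not carry over. Pictures are saved under pics/ and viewed, at most 10 in all, crops included, and the job is handed in when it is done.

Besides the shell and the picture viewer there is one more tool, called after "Request:" as a command line: name --argument value ..., lists and objects as JSON in quotes. play_rows: Moves the arm, as the interface text tells. Its arguments: {"type":"object","properties":{"rows":{"type":"array"},"force":{"type":"number"}},"required":["rows"]}

```bash
mkdir -p pics
cat > h.py <<'E'
from rig import r
import cv2, numpy as np
def snap(cam,fn,crop=None,s=1):
    f=r.grab_frame(cam); im=np.ascontiguousarray(f["pixels"][:,:,::-1])
    if crop: x0,y0,x1,y1=crop; im=im[y0:y1,x0:x1]
    cv2.imwrite("pics/"+fn,cv2.resize(im,None,fx=s,fy=s,interpolation=cv2.INTER_CUBIC)); return f
def w(f,u,v,z):
    d=f["pose"][:3,:3]@np.array([(u-f["cx"])/f["fx"],(v-f["cy"])/f["fy"],1]); o=f["pose"][:3,3]
    return o+d*(z-o[2])/d[2]
def px(f,p):
    c=np.linalg.inv(f["pose"])@np.append(p,1); return c[0]/c[2]*f["fx"]+f["cx"],c[1]/c[2]*f["fy"]+f["cy"]
E
python3 - <<'E'
from h import *
for c in("top","scene"):
    f=snap(c,c+"0.png",s=1.5); print(c,f["fx"],f["pose"].round(3).tolist())
print(r.sense())
E
```

```text
top 367.8711955608352 [[0.026, -0.985, 0.171, 346.139], [-0.999, -0.029, -0.014, 1.729], [0.018, -0.171, -0.985, 954.654], [0.0, 0.0, 0.0, 1.0]]
scene 434.12196834777427 [[0.641, -0.329, 0.694, -247.302], [-0.767, -0.304, 0.565, -623.744], [0.025, -0.894, -0.447, 584.348], [0.0, 0.0, 0.0, 1.0]]
{'clock': 0.1, 'qpos': array([ 1.23758905e+00,  3.53626066e-01,  1.63402707e+00,  2.86764116e-05,
        1.15520700e+00, -2.37028382e-03]), 'qvel': array([ 4.96159962e-05,  4.70623048e-04, -2.66925545e-03,  3.31377169e-04,
        2.07150097e-03, -1.01622694e-04]), 'joint_efforts': array([ 1.13945848e-04, -6.06358480e+01, -3.42821145e+01, -6.82951031e-05,
        3.87469190e-03, -2.49322687e-05]), 'eef_pos': array([202.86045914, 590.72511041, 230.62127927]), 'tcp_rot': array([-3.14032523e+00, -2.92249634e-05,  2.81074405e+00]), 'contact_force': array([-0.63554621, -0.53019478, -0.55365509]), 'wrist_torque': array([ 0.01807418, -0.10465997,  0.02568484]), 'grasp_force': 0.0, 'opening': 1.000651850432423}
```

View pics/top0.png

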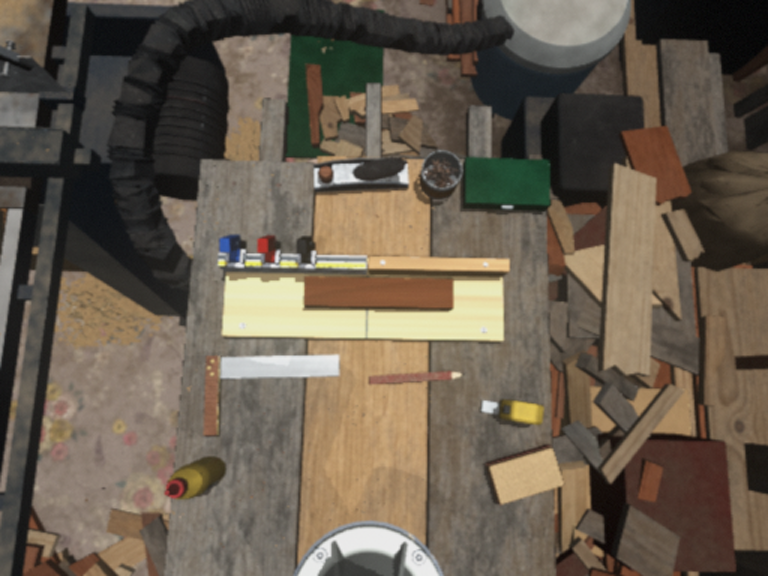

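View pics/scene0.png

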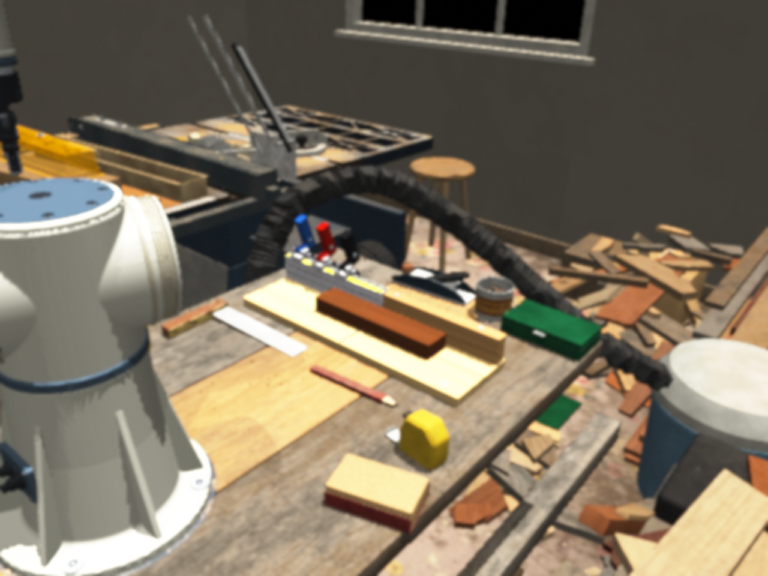

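The top view (1.5x) shows the jig: base front corners at (223,335) and (503,341), the fence along row ~262. The stops from left to right are blue (232,247), red (267,247) and black (306,247). The timber spans cols 305–453 and rows 277–308. I'll take an enlarged crop for measuring.

Run:
```python
from h import *
f=snap("top","c1.png",(138,150,348,235),3.8)
```

```text
(no output)
```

View pics/c1.png

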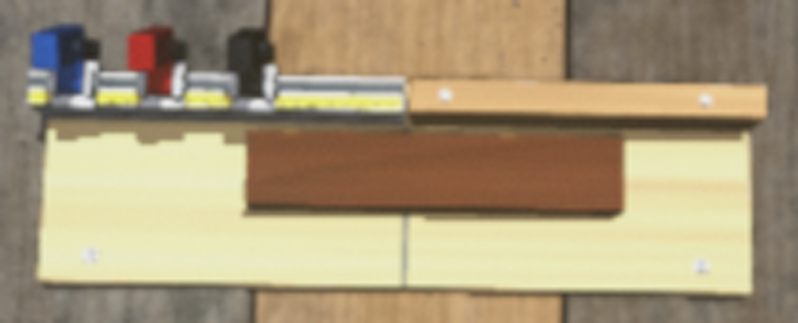

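The crop (3.8x) shows base front corners (38,279) and (752,291), and fence top front edge (28,107)–(766,118). Timber top corners are (247,131), (247,209), (623,135) and (622,212). The red arm's top edge is at row 28, cols 130–170.

Run:
```python
from h import *
f=r.grab_frame("top")
P=lambda u,v,z:w(f,138+u/3.8,150+v/3.8,z)
bl,br=P(38,279,18),P(752,291,18); fl,fr=P(28,107,68),P(766,118,68)
print("base",bl,br,np.linalg.norm(bl-br),"fence",fl,fr,np.linalg.norm(fl-fr))
a1=np.arctan2(-(bl-br)[0],(bl-br)[1]);a2=np.arctan2(-(fl-fr)[0],(fl-fr)[1]);print("yaw",a1,a2)
th=(a1+a2)/2; X=np.array([np.cos(th),np.sin(th)]);Y=np.array([-X[1],X[0]])
o1=(bl+br)[:2]/2+70*X; o2=(fl+fr)[:2]/2-40*X
o=(o1+o2)/2; print("origin",o1,o2)
J=lambda p:np.array([(p[:2]-o)@X,(p[:2]-o)@Y])
for n,u,v,z in[("lr",247,131,48),("lf",247,209,48),("rr",623,135,48),("rf",622,212,48),("redtopL",130,28,152),("redtopR",170,28,152),("blueTL",33,30,152),("blueTR",82,26,152),("blkTL",230,30,152),("blkTR",268,32,152)]:
    print(n,P(u,v,z).round(1),J(P(u,v,z)).round(1))
print(th)
```

```text
base [422.41095198 260.55750075  18.        ] [ 427.62585238 -217.31220167   18.        ] 477.8981561764426 fence [528.91425423 261.59956784  68.        ] [ 535.98569059 -216.003903     68.        ] 477.6558181072776
yaw 0.010912375024550053 0.014805000647280825
origin [495.01261515  22.52273288] [492.45327929  22.28349908]
lr [521.2 122.7  48. ] [28.8 99.9]
lf [469.4 120.1  48. ] [-23.1  98. ]
rr [ 525.9 -125.7   48. ] [  30.3 -148.5]
rf [ 474.4 -125.3   48. ] [ -21.2 -147.4]
redtopL [561.  180.8 152. ] [ 69.3 157.5]
redtopR [561.7 157.3 152. ] [ 69.7 134. ]
blueTL [558.  237.6 152. ] [ 67.  214.4]
blueTR [561.3 209.1 152. ] [ 70.  185.8]
blkTL [561.6 121.9 152. ] [69.1 98.6]
blkTR [561.1  99.5 152. ] [68.3 76.2]
0.012858687835915438
```

Request:
play_rows --rows '[{"dp":[0,0,0],"turn":[0,0,-0.82],"fingers":1},{"dp":[0,0,0],"turn":[0,0,-0.82],"fingers":1},{"dp":[0,0,0],"turn":[0,0,-0.82],"fingers":1},{"dp":[0,0,0],"turn":[0,0,-0.82],"fingers":1},{"dp":[0,0,0],"turn":[0,0,0],"fingers":1}]' --force 20

```text
clock: 0.62
eef_pos: [203.0, 591.0, 231.1]
tcp_rot: [-3.141, -0.0, -3.125]
contact_force: [-0.7, -0.1, 0.4]
opening: 0.299
grasp_force: 0.0
```

Request:
play_rows --rows '[{"dp":[-0.6,-0.65,0],"turn":[0,0,0],"fingers":1},{"dp":[-0.6,-0.65,0],"turn":[0,0,0],"fingers":1},{"dp":[-0.6,-0.65,0],"turn":[0,0,0],"fingers":1},{"dp":[-0.6,-0.65,0],"turn":[0,0,0],"fingers":1},{"dp":[-0.6,-0.65,0],"turn":[0,0,0],"fingers":1}]'

```text
clock: 1.03
eef_pos: [325.4, 461.3, 231.2]
tcp_rot: [-3.141, 0.0, -3.132]
contact_force: [0.3, 0.9, -0.1]
opening: 0.003
grasp_force: 0.0
```

Request:
play_rows --rows '[{"dp":[-0.6,-0.65,0],"turn":[0,0,0],"fingers":1},{"dp":[-0.6,-0.65,0],"turn":[0,0,0],"fingers":1},{"dp":[-0.6,-0.65,0],"turn":[0,0,0],"fingers":1},{"dp":[-0.6,-0.65,0],"turn":[0,0,0],"fingers":1},{"dp":[0,0,0],"turn":[0,0,0],"fingers":1}]'

```text
clock: 1.45
eef_pos: [425.3, 356.0, 231.3]
tcp_rot: [-3.14, 0.002, -3.135]
contact_force: [-0.0, 0.1, -0.3]
opening: 0.001
grasp_force: 0.0
```

Request:
play_rows --rows '[{"dp":[-0.6,-0.65,0],"turn":[0,0,0],"fingers":1},{"dp":[-0.6,-0.65,0],"turn":[0,0,0],"fingers":1},{"dp":[-0.6,-0.65,0],"turn":[0,0,0],"fingers":1},{"dp":[-0.6,-0.65,0],"turn":[0,0,0],"fingers":1},{"dp":[-0.6,-0.65,0],"turn":[0,0,0],"fingers":1}]'

```text
clock: 1.87
eef_pos: [544.4, 230.2, 231.3]
tcp_rot: [3.141, 0.0, -3.132]
contact_force: [0.8, 0.3, 0.1]
opening: -0.003
grasp_force: 0.0
```

Request:
play_rows --rows '[{"dp":[-0.6,-0.65,0],"turn":[0,0,0],"fingers":1},{"dp":[-0.6,-0.65,0],"turn":[0,0,0],"fingers":1},{"dp":[0,0,0],"turn":[0,0,0],"fingers":1}]'

```text
clock: 2.12
eef_pos: [595.9, 176.0, 231.2]
tcp_rot: [-3.14, 0.002, -3.135]
contact_force: [-0.7, -0.3, 0.7]
opening: -0.0
grasp_force: 0.0
```

Request:
play_rows --rows '[{"dp":[0,-0.08,0.6],"turn":[0,0,0],"fingers":1},{"dp":[0,0,0.6],"turn":[0,0,0],"fingers":1},{"dp":[0,0,0.6],"turn":[0,0,0],"fingers":1},{"dp":[0,0,0.6],"turn":[0,0,0],"fingers":1},{"dp":[0,0,0],"turn":[0,0,0],"fingers":1}]'

```text
clock: 2.53
eef_pos: [589.0, 176.3, 130.7]
tcp_rot: [-3.14, -0.007, -3.131]
contact_force: [-0.8, 0.1, -0.4]
opening: -0.003
grasp_force: 0.0
```

Run:
```python
from h import *
snap("scene","s2.png",(150,100,310,220),4)
print(r.sense()["eef_pos"])
```

```text
[590.2121483  176.6801245  133.06888339]
```

View pics/s2.png

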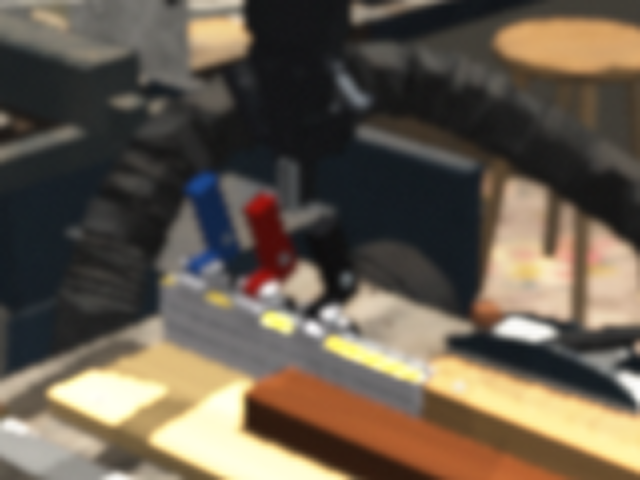

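The scene crop shows the fingertips behind the red and black arms at about (290,200). The red arm's top is at (262,200) and nothing is touching. I'll cross-check the red arm's y by projecting it into this view.

Run:
```python
from h import *
f=r.grab_frame("scene")
o=np.array([493.7,22.4]);X=np.array([.99992,.01286]);Y=np.array([-X[1],X[0]])
c=lambda p:[(a-b)*4 for a,b in zip(px(f,p),(150,100))]
for jy in(141,149,157): print(jy,c(np.append(o+65*X+jy*Y,152)))
print("blue",c(np.append(o+65*X+206*Y,152)),"blk",c(np.append(o+65*X+91*Y,152)),"tcp",c([590.2,176.7,133]))
```

```text
141 [np.float64(273.8796675844302), np.float64(194.84136923944618)]
149 [np.float64(265.4439995099624), np.float64(192.00764610078545)]
157 [np.float64(257.0705749220283), np.float64(189.19483189387313)]
blue [np.float64(207.10170926535602), np.float64(172.40921046188328)] blk [np.float64(328.05706649695435), np.float64(213.04072790737905)] tcp [np.float64(294.3261985813474), np.float64(203.31833710400485)]
```

Request:
play_rows --rows '[{"dp":[0.15,0,0],"turn":[0,0,0],"fingers":1},{"dp":[0.15,0,0],"turn":[0,0,0],"fingers":1},{"dp":[0.1,0,0],"turn":[0,0,0],"fingers":1},{"dp":[0.1,0,0],"turn":[0,0,0],"fingers":1},{"dp":[0.1,0,0],"turn":[0,0,0],"fingers":1}]'

```text
clock: 3.05
eef_pos: [568.3, 176.8, 136.3]
tcp_rot: [3.141, 0.002, -3.129]
contact_force: [1.2, 0.4, 1.8]
opening: 0.0
grasp_force: 0.6
```

Request:
play_rows --rows '[{"dp":[0.1,0,0],"turn":[0,0,0],"fingers":1},{"dp":[0.1,0,0],"turn":[0,0,0],"fingers":1},{"dp":[0.1,0,0],"turn":[0,0,0],"fingers":1},{"dp":[0.1,0,0],"turn":[0,0,0],"fingers":1},{"dp":[0.1,0,0],"turn":[0,0,0],"fingers":1}]'

```text
clock: 3.47
eef_pos: [547.7, 176.2, 135.1]
tcp_rot: [-3.141, -0.0, -3.129]
contact_force: [0.2, 0.2, 1.0]
opening: 0.001
grasp_force: 0.1
```

Request:
play_rows --rows '[{"dp":[0.1,0,0],"turn":[0,0,0],"fingers":1},{"dp":[0.1,0,0],"turn":[0,0,0],"fingers":1},{"dp":[0.1,0,0],"turn":[0,0,0],"fingers":1},{"dp":[0,0,0],"turn":[0,0,0],"fingers":1},{"dp":[0,0,0],"turn":[0,0,0],"fingers":1}]'

```text
clock: 3.88
eef_pos: [536.1, 176.1, 135.3]
tcp_rot: [-3.142, -0.0, -3.129]
contact_force: [-0.4, 0.5, 0.0]
opening: 0.0
grasp_force: 0.0
```

Run:
```python
from h import *
snap("scene","s3.png",(150,100,310,220),4)
```

```text
(no output)
```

View pics/s3.png

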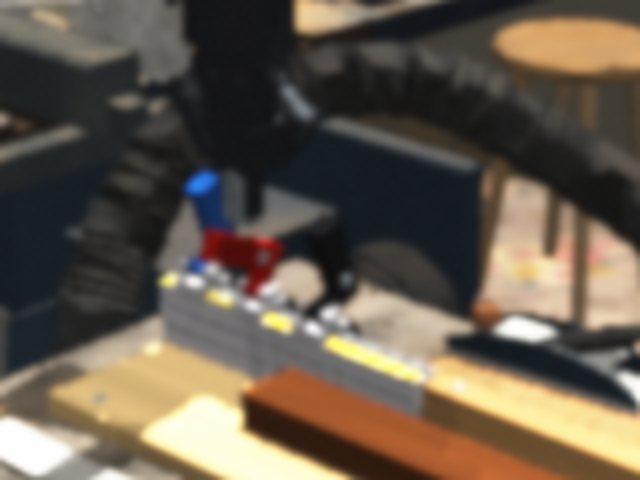

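Request:
play_rows --rows '[{"dp":[-0.1,0,-0.5],"turn":[0,0,0],"fingers":1},{"dp":[0,0,-0.9],"turn":[0,0,0],"fingers":1},{"dp":[0,0,-0.9],"turn":[0,0,0],"fingers":1},{"dp":[0.42,-0.73,0],"turn":[0,0,0],"fingers":1},{"dp":[0.42,-0.73,0],"turn":[0,0,0],"fingers":1}]'

```text
clock: 4.35
eef_pos: [509.4, 117.9, 229.7]
tcp_rot: [3.14, 0.005, -3.127]
contact_force: [-0.3, -0.9, -0.2]
opening: -0.001
grasp_force: 0.0
```

Request:
play_rows --rows '[{"dp":[0.42,-0.73,0],"turn":[0,0,0],"fingers":1},{"dp":[0.42,-0.73,0],"turn":[0,0,0],"fingers":1},{"dp":[0.42,-0.73,0],"turn":[0,0,0],"fingers":1},{"dp":[0.42,-0.73,0],"turn":[0,0,0],"fingers":1},{"dp":[0,0,0],"turn":[0,0,0],"fingers":1}]'

```text
clock: 4.77
eef_pos: [438.8, -3.8, 227.1]
tcp_rot: [-3.14, -0.002, -3.131]
contact_force: [0.4, 0.1, -0.4]
opening: -0.003
grasp_force: 0.0
```

Run:
```python
from h import *
snap("scene","s4.png",(130,110,350,275),3.4)
print(r.sense()["eef_pos"])
```

```text
[440.59865438  -2.20950727 227.45612985]
```

View pics/s4.png

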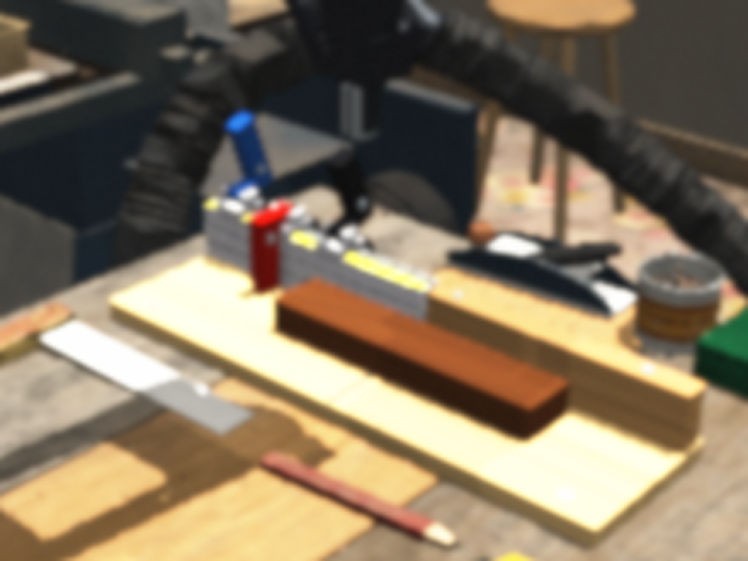

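The red stop is fully down at (265,250), with the timber clear of it to the right, and blue and black are folded. Next I descend in front of the timber.

Request:
play_rows --rows '[{"dp":[0.15,0,0.9],"turn":[0,0,0],"fingers":1},{"dp":[0,0,0.9],"turn":[0,0,0],"fingers":1},{"dp":[0,0,0.9],"turn":[0,0,0],"fingers":1},{"dp":[0,0,0.8],"turn":[0,0,0],"fingers":1},{"dp":[0,0,0.4],"turn":[0,0,0],"fingers":1}]'

```text
clock: 5.23
eef_pos: [434.7, 0.3, 68.2]
tcp_rot: [3.141, -0.003, -3.129]
contact_force: [-1.5, 0.2, 0.9]
opening: 0.001
grasp_force: 0.0
```

Request:
play_rows --rows '[{"dp":[0,0,0.4],"turn":[0,0,0],"fingers":1},{"dp":[0,0,0.3],"turn":[0,0,0],"fingers":1},{"dp":[0,0,0],"turn":[0,0,0],"fingers":1},{"dp":[0,0,0],"turn":[0,0,0],"fingers":1}]'

```text
clock: 5.57
eef_pos: [435.9, 0.1, 42.9]
tcp_rot: [3.141, -0.001, -3.128]
contact_force: [-0.1, -0.1, 0.8]
opening: 0.001
grasp_force: 0.0
```

Request:
play_rows --rows '[{"dp":[0,0,0.24],"turn":[0,0,0],"fingers":1},{"dp":[-0.15,0,0],"turn":[0,0,0],"fingers":1},{"dp":[-0.15,0,0],"turn":[0,0,0],"fingers":1},{"dp":[-0.1,0,0],"turn":[0,0,0],"fingers":1},{"dp":[-0.1,0,0],"turn":[0,0,0],"fingers":1}]'

```text
clock: 5.98
eef_pos: [457.0, -0.1, 34.2]
tcp_rot: [-3.142, 0.001, -3.129]
contact_force: [0.7, -0.4, 0.6]
opening: 0.0
grasp_force: 0.0
```

Request:
play_rows --rows '[{"dp":[-0.05,0,0],"turn":[0,0,0],"fingers":1},{"dp":[-0.05,0,0],"turn":[0,0,0],"fingers":1},{"dp":[-0.05,0,0],"turn":[0,0,0],"fingers":1}]'

```text
clock: 6.23
eef_pos: [461.9, -0.1, 33.8]
tcp_rot: [-3.142, 0.0, -3.129]
contact_force: [-0.1, 0.3, 0.6]
opening: -0.003
grasp_force: 0.0
```

Request:
play_rows --rows '[{"dp":[-0.05,0,0],"turn":[0,0,0],"fingers":1},{"dp":[-0.05,0,0],"turn":[0,0,0],"fingers":1},{"dp":[-0.05,0,0],"turn":[0,0,0],"fingers":1},{"dp":[0,0,0],"turn":[0,0,0],"fingers":1}]'

```text
clock: 6.57
eef_pos: [467.9, 0.0, 33.7]
tcp_rot: [3.142, -0.0, -3.129]
contact_force: [-0.4, 0.5, -1.0]
opening: -0.001
grasp_force: 0.1
```

Request:
play_rows --rows '[{"dp":[-0.05,0,0],"turn":[0,0,0],"fingers":1},{"dp":[-0.03,0,0],"turn":[0,0,0],"fingers":1},{"dp":[0,0,0],"turn":[0,0,0],"fingers":1}]'

```text
clock: 6.82
eef_pos: [471.3, 0.1, 33.7]
tcp_rot: [3.142, 0.0, -3.129]
contact_force: [-0.0, -0.3, -1.3]
opening: 0.0
grasp_force: 0.0
```

Request:
play_rows --rows '[{"dp":[-0.05,0,0],"turn":[0,0,0],"fingers":1},{"dp":[-0.05,0,0],"turn":[0,0,0],"fingers":1},{"dp":[0,0,0],"turn":[0,0,0],"fingers":1}]'

```text
clock: 7.07
eef_pos: [474.8, 0.1, 33.6]
tcp_rot: [3.142, -0.001, -3.129]
contact_force: [-1.4, -0.5, 0.3]
opening: 0.0
grasp_force: 0.8
```

Request:
play_rows --rows '[{"dp":[-0.05,0,0],"turn":[0,0,0],"fingers":1},{"dp":[0,0,0],"turn":[0,0,0],"fingers":1}]'

```text
clock: 7.23
eef_pos: [474.8, 0.1, 33.3]
tcp_rot: [3.142, -0.004, -3.129]
contact_force: [-6.7, 0.1, 4.5]
opening: 0.0
grasp_force: 3.7
```

Request:
play_rows --rows '[{"dp":[0.3,0,0],"turn":[0,0,0],"fingers":1},{"dp":[0.3,0,-0.1],"turn":[0,0,0],"fingers":1},{"dp":[0,-0.9,-0.1],"turn":[0,0,0],"fingers":1},{"dp":[0,-0.9,0],"turn":[0,0,0],"fingers":1},{"dp":[0,-0.9,0],"turn":[0,0,0],"fingers":1}]'

```text
clock: 7.65
eef_pos: [454.3, -109.0, 42.4]
tcp_rot: [-3.141, 0.001, -3.127]
contact_force: [0.5, 0.4, 0.5]
opening: -0.001
grasp_force: 0.0
```

Request:
play_rows --rows '[{"dp":[0,-0.9,0],"turn":[0,0,0],"fingers":1},{"dp":[0,-0.8,0],"turn":[0,0,0],"fingers":1},{"dp":[0,0,0],"turn":[0,0,0],"fingers":1}]'

```text
clock: 7.9
eef_pos: [456.3, -181.0, 42.5]
tcp_rot: [-3.139, 0.003, -3.132]
contact_force: [0.3, 0.2, 0.3]
opening: -0.002
grasp_force: 0.0
```

Request:
play_rows --rows '[{"dp":[-0.6,0,0],"turn":[0,0,0],"fingers":1},{"dp":[-0.6,0,0.1],"turn":[0,0,0],"fingers":1},{"dp":[-0.15,0.2,0.1],"turn":[0,0,0],"fingers":1},{"dp":[0,0.2,0],"turn":[0,0,0],"fingers":1},{"dp":[0,0.2,0],"turn":[0,0,0],"fingers":1}]'

```text
clock: 8.32
eef_pos: [507.7, -150.2, 33.4]
tcp_rot: [3.141, -0.002, -3.128]
contact_force: [-1.7, -0.8, -0.6]
opening: -0.001
grasp_force: 0.0
```

Run:
```python
from h import *
f=snap("scene","s5.png",(130,110,350,275),3.4)
print(r.sense()["eef_pos"])
```

```text
[ 507.00343375 -148.93644215   33.37318907]
```

View pics/s5.png

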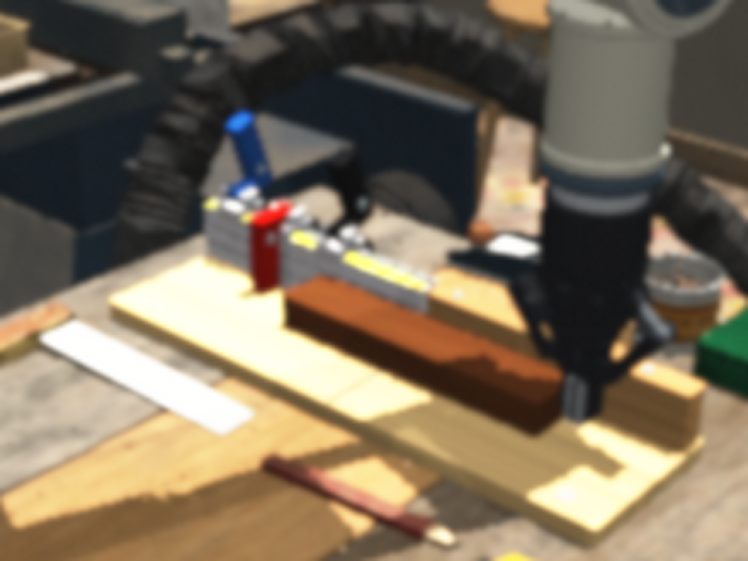

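The fingers at (575,395) stand just off the timber's right end. The timber lies along the fence and the red stop is down. Next I push left.

Request:
play_rows --rows '[{"dp":[0,0.1,0],"turn":[0,0,0],"fingers":1},{"dp":[0,0.1,0],"turn":[0,0,0],"fingers":1},{"dp":[0,0.1,0],"turn":[0,0,0],"fingers":1},{"dp":[0,0.1,0],"turn":[0,0,0],"fingers":1},{"dp":[0,0.1,0],"turn":[0,0,0],"fingers":1}]'

```text
clock: 8.78
eef_pos: [508.1, -131.4, 33.8]
tcp_rot: [-3.141, -0.0, -3.129]
contact_force: [-1.9, -2.3, 1.2]
opening: -0.002
grasp_force: 1.6
```

Request:
play_rows --rows '[{"dp":[0,0.08,0],"turn":[0,0,0],"fingers":1},{"dp":[0,0.08,0],"turn":[0,0,0],"fingers":1},{"dp":[0,0.08,0],"turn":[0,0,0],"fingers":1},{"dp":[0,0.05,0],"turn":[0,0,0],"fingers":1},{"dp":[0,0,0],"turn":[0,0,0],"fingers":1}]'

```text
clock: 9.2
eef_pos: [508.5, -119.4, 33.6]
tcp_rot: [3.141, 0.0, -3.129]
contact_force: [1.1, 0.3, 0.7]
opening: -0.001
grasp_force: 0.0
```

Request:
play_rows --rows '[{"dp":[0,0.05,0],"turn":[0,0,0],"fingers":1},{"dp":[0,0.05,0],"turn":[0,0,0],"fingers":1},{"dp":[0,0.05,0],"turn":[0,0,0],"fingers":1},{"dp":[0,0.05,0],"turn":[0,0,0],"fingers":1},{"dp":[0,0,0],"turn":[0,0,0],"fingers":1}]'

```text
clock: 9.62
eef_pos: [508.5, -111.5, 33.7]
tcp_rot: [3.141, 0.0, -3.129]
contact_force: [-0.4, -0.1, 0.8]
opening: 0.002
grasp_force: 0.0
```

Request:
play_rows --rows '[{"dp":[0,0.03,0],"turn":[0,0,0],"fingers":1},{"dp":[0,0.03,0],"turn":[0,0,0],"fingers":1},{"dp":[0,0.03,0],"turn":[0,0,0],"fingers":1},{"dp":[0,0,0],"turn":[0,0,0],"fingers":1}]'

```text
clock: 9.95
eef_pos: [508.3, -108.1, 33.7]
tcp_rot: [3.142, 0.0, -3.129]
contact_force: [-0.3, 0.5, 0.3]
opening: -0.0
grasp_force: 0.0
```

Request:
play_rows --rows '[{"dp":[0,0.03,0],"turn":[0,0,0],"fingers":1},{"dp":[0,0.03,0],"turn":[0,0,0],"fingers":1},{"dp":[0,0,0],"turn":[0,0,0],"fingers":1}]'

```text
clock: 10.2
eef_pos: [508.3, -105.7, 33.7]
tcp_rot: [3.142, 0.0, -3.129]
contact_force: [0.4, 0.8, -0.1]
opening: -0.002
grasp_force: 0.1
```

Request:
play_rows --rows '[{"dp":[0,0.03,0],"turn":[0,0,0],"fingers":1},{"dp":[0,0.03,0],"turn":[0,0,0],"fingers":1},{"dp":[0,0,0],"turn":[0,0,0],"fingers":1}]'

```text
clock: 10.45
eef_pos: [508.3, -103.3, 33.7]
tcp_rot: [3.142, 0.0, -3.129]
contact_force: [0.3, -0.8, 0.8]
opening: 0.001
grasp_force: 0.1
```

Request:
play_rows --rows '[{"dp":[0,0.03,0],"turn":[0,0,0],"fingers":1},{"dp":[0,0.02,0],"turn":[0,0,0],"fingers":1},{"dp":[0,0,0],"turn":[0,0,0],"fingers":1}]'

```text
clock: 10.7
eef_pos: [508.2, -101.3, 33.7]
tcp_rot: [3.142, 0.0, -3.129]
contact_force: [-0.3, -0.0, 0.4]
opening: -0.0
grasp_force: 0.1
```

Run:
```python
from h import *
f=snap("scene","s6.png",(190,150,300,235),6.5)
print(r.sense()["contact_force"])
```

```text
[-0.14246611 -0.57914815  0.02442948]
```

View pics/s6.png

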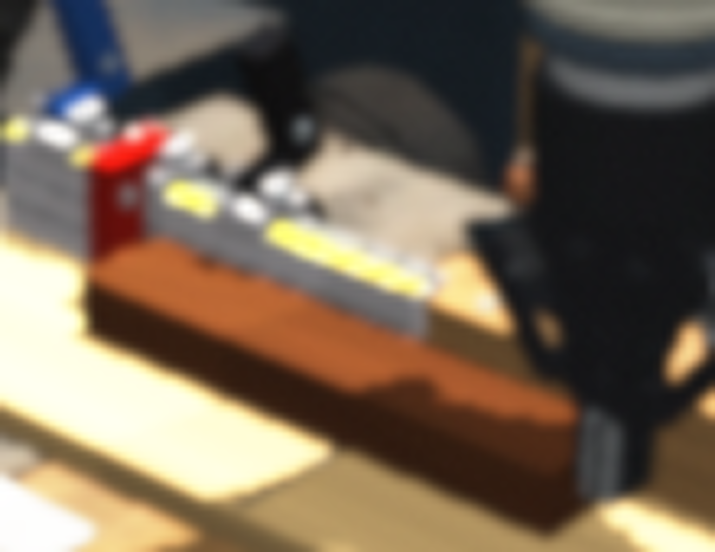

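The timber's left end at (90,270) is nearly at the red blade. I'll continue in fine steps until the force rises.

Request:
play_rows --rows '[{"dp":[0,0.03,0],"turn":[0,0,0],"fingers":1},{"dp":[0,0.02,0],"turn":[0,0,0],"fingers":1},{"dp":[0,0,0],"turn":[0,0,0],"fingers":1}]'

```text
clock: 11.0
eef_pos: [508.2, -99.3, 33.7]
tcp_rot: [3.142, 0.0, -3.129]
contact_force: [0.5, -0.8, 0.1]
opening: -0.003
grasp_force: 0.1
```

Request:
play_rows --rows '[{"dp":[0,0.03,0],"turn":[0,0,0],"fingers":1},{"dp":[0,0,0],"turn":[0,0,0],"fingers":1}]'

```text
clock: 11.17
eef_pos: [508.2, -98.2, 33.7]
tcp_rot: [-3.142, -0.0, -3.129]
contact_force: [-0.3, 0.5, 0.4]
opening: 0.002
grasp_force: 0.3
```

Request:
play_rows --rows '[{"dp":[0,0.03,0],"turn":[0,0,0],"fingers":1},{"dp":[0,0,0],"turn":[0,0,0],"fingers":1}]'

```text
clock: 11.33
eef_pos: [508.4, -97.8, 33.8]
tcp_rot: [-3.14, 0.0, -3.128]
contact_force: [0.0, -7.7, -1.0]
opening: 0.005
grasp_force: 3.6
```

Request:
play_rows --rows '[{"dp":[0,-0.2,0],"turn":[0,0,0],"fingers":1},{"dp":[0,-0.4,-0.1],"turn":[0,0,0],"fingers":1},{"dp":[0.5,0,0],"turn":[0,0,0],"fingers":1},{"dp":[0.8,0,0],"turn":[0,0,0],"fingers":1},{"dp":[0,0.6,0],"turn":[0,0,0],"fingers":1}]'

```text
clock: 11.75
eef_pos: [450.6, -99.5, 37.0]
tcp_rot: [3.141, -0.005, -3.132]
contact_force: [-0.1, 0.3, 0.2]
opening: -0.001
grasp_force: 0.0
```

Request:
play_rows --rows '[{"dp":[0,0.9,0],"turn":[0,0,0],"fingers":1},{"dp":[0,0.9,0],"turn":[0,0,0],"fingers":1},{"dp":[0,0.9,0],"turn":[0,0,0],"fingers":1},{"dp":[0,0.7,0],"turn":[0,0,0],"fingers":1},{"dp":[0,0,0.1],"turn":[0,0,0],"fingers":1}]'

```text
clock: 12.17
eef_pos: [454.9, 41.8, 34.2]
tcp_rot: [3.141, 0.001, -3.126]
contact_force: [0.7, -0.4, 0.7]
opening: -0.002
grasp_force: 0.0
```

Request:
play_rows --rows '[{"dp":[-0.15,0,0],"turn":[0,0,0],"fingers":1},{"dp":[-0.1,0,0],"turn":[0,0,0],"fingers":1},{"dp":[-0.08,0,0],"turn":[0,0,0],"fingers":1},{"dp":[-0.05,0,0],"turn":[0,0,0],"fingers":1},{"dp":[0,0,0],"turn":[0,0,0],"fingers":1}]'

```text
clock: 12.58
eef_pos: [470.5, 37.5, 33.8]
tcp_rot: [3.142, 0.001, -3.131]
contact_force: [0.8, -0.0, -0.1]
opening: -0.002
grasp_force: 0.0
```

Request:
play_rows --rows '[{"dp":[-0.05,0,0],"turn":[0,0,0],"fingers":1},{"dp":[-0.04,0,0],"turn":[0,0,0],"fingers":1},{"dp":[0,0,0],"turn":[0,0,0],"fingers":1}]'

```text
clock: 12.83
eef_pos: [473.6, 38.2, 33.7]
tcp_rot: [3.142, 0.0, -3.129]
contact_force: [-0.7, -0.2, 0.0]
opening: 0.002
grasp_force: 0.0
```

Request:
play_rows --rows '[{"dp":[-0.04,0,0],"turn":[0,0,0],"fingers":1},{"dp":[0,0,0],"turn":[0,0,0],"fingers":1}]'

```text
clock: 13.0
eef_pos: [474.4, 38.4, 33.6]
tcp_rot: [-3.141, -0.001, -3.129]
contact_force: [-0.9, -0.1, 0.5]
opening: -0.001
grasp_force: 0.7
```

Request:
play_rows --rows '[{"dp":[-0.04,0,0],"turn":[0,0,0],"fingers":1},{"dp":[0,0,0],"turn":[0,0,0],"fingers":1}]'

```text
clock: 13.17
eef_pos: [474.4, 38.4, 33.4]
tcp_rot: [-3.141, -0.004, -3.129]
contact_force: [-5.9, -1.2, 4.8]
opening: -0.001
grasp_force: 3.1
```

Request:
play_rows --rows '[{"dp":[0.2,0,0],"turn":[0,0,0],"fingers":1},{"dp":[0.6,0,0],"turn":[0,0,0],"fingers":1},{"dp":[0.3,0,-0.9],"turn":[0,0,0],"fingers":1},{"dp":[0.5,0,-0.8],"turn":[0,0,0],"fingers":1},{"dp":[0.5,0,-0.8],"turn":[0,0,0],"fingers":1}]'

```text
clock: 13.58
eef_pos: [391.2, 37.5, 134.3]
tcp_rot: [-3.142, -0.001, -3.129]
contact_force: [0.2, 0.4, 0.9]
opening: -0.003
grasp_force: 0.0
```

Request:
play_rows --rows '[{"dp":[0.5,0,-0.8],"turn":[0,0,0],"fingers":1},{"dp":[0.5,0,-0.8],"turn":[0,0,0],"fingers":1},{"dp":[0,0,0],"turn":[0,0,0],"fingers":1},{"dp":[0,0,0],"turn":[0,0,0],"fingers":1}]'

```text
clock: 13.92
eef_pos: [353.1, 37.2, 199.4]
tcp_rot: [3.141, 0.006, -3.129]
contact_force: [0.7, 0.2, -0.7]
opening: 0.002
grasp_force: 0.0
```

Run:
```python
from h import *
f=snap("top","t7.png",(138,150,348,235),3.8)
print(r.sense()["eef_pos"],r.sense()["contact_force"])
```

```text
[352.90465291  37.08541198 198.17257779] [ 0.50277186 -0.02140496  0.14703097]
```

View pics/t7.png

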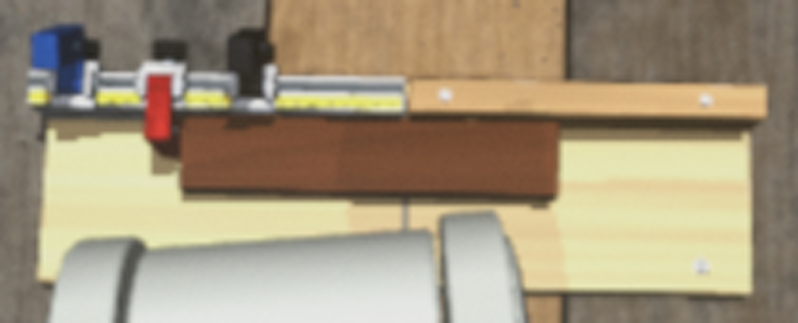

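The final top view shows the timber's left end (181,155) against the red blade and its rear edge along the fence. Blue and black are folded back and the arm is clear, so I'm handing in.

```bash
python3 -c "
from rig import r
print(r.sign_off())"
```

```text
the job is handed in; nothing more can be done
None
```

I handed the job in at about 14 s of the 72 s allowed, but the sign-off returned no verdict: in the last images the red stop is down, the timber's end is at the stop and its side is along the fence, the blue and black stops are folded back and the arm is clear.

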